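# Zero the covered scale, then hold its hood short of the balance point

### The job

With its hood still shut, zero the pot scale: take the stylus from its wooden block, press the sunken zero button (the one farther from the screen) all the way in with its tip, and stand the stylus back in the block. Then take the scale's hood by its steel bar, raise it clearly past its balance point (about 55 degrees open, where the spring starts to carry it up), and bring it back to about ten degrees below that point, where it would drop shut if let go. Finish while holding it there, still, by the gripper alone, and leave the other button and the goods on the bench alone.

Things in the scene. Friction and masses are not known exactly. Their poses are not given: they have to be found in the camera images.
- scale: counter scale, fixed to the bench: grey base 250 mm deep, 270 mm wide, 50 mm tall with a round steel pan under a hinged hood. Origin at the centre of its underside; its x axis points away from the robot side (front to hinge), z up.
- hood (a joint): opening angle of the hood (rad): 0 shut, grows as the front edge rises, end stop at 1.35. The hood (0.8 kg, 200 mm deep, 240 mm wide, 80 mm tall, clear top and sides, grey front; when shut it spans 52 to 132 mm above the bench) hinges at the far edge of the scale. A spring helps to lift it. Balance point 0.96 rad (55 degrees): below it the hood drops shut by itself, above it it swings up to the stop by itself. About 2 N upwards at the bar lifts it from shut.
- hood_hinge (a point): a point on the hinge line, mid-width of the hood, 52 mm above the bench. The hinge line runs along the scale's y axis; the hood swings about it.
- hood_bar (a point): middle of the hood's steel lift bar: a round bar 12 mm thick, 140 mm long between its two end stays, parallel to the hinge line, 55 mm in front of the hood's front face (49 mm of free gap behind it for a finger). When the hood is shut it lies 255 mm in front of and 50 mm above the hinge line (260 mm from it), 102 mm above the bench, with nothing below it. It can turn between the fingers while the hood swings. The point moves and turns with the hood.
- indicator: weight indicator, fixed to the bench: grey box 120 mm long (its x), 80 mm wide, 45 mm tall, with a dark screen on the top at its +x end and two round sunken buttons in a row along x, 35 mm apart. Origin at the centre of its underside.
- zero_button_top (a point): centre of the top of the zero button, the one farther from the screen (at x = -40 mm in the indicator's frame): 11 mm wide, 6 mm below the indicator's top face (39 mm above the bench) at the bottom of a round 14 mm hole, too narrow for a finger. Pressed straight down.
- zero_button (a joint): travel of the zero button (m): 0 out, 0.004 fully in; springs back. Fully in takes about 4 N.
- menu_button (a joint): travel of the other button, which must be left alone (m): 0 out, 0.004 fully in. It lies 35 mm nearer to the screen.
- stylus: stylus standing upright in the block, tip down, 108 mm long, 60 g: a 46 mm steel shank (9 mm thick, its last 16 mm 6 mm thick), a round collar 26 mm wide and 6 mm thick, then a round wooden handle 16 mm thick and 56 mm long. Origin at the tip, z towards the handle.
- stylus_mid (a point): point on the stylus's axis half-way along it, 54 mm above its tip. The middle of the wooden handle, to be gripped, is 26 mm further up; the collar's underside is 8 mm below this point.
- stylus_tip (a point): end of the stylus's tip.
- holder_hole0 (a point): centre of the mouth of the hole in the stylus block: a fixed wooden block 70 x 70 mm, 50 mm tall, with one upright 16 mm hole right through it. The stylus's collar rests on the block's top, its tip 46 mm below the mouth.
- cream_pot: small cream ceramic bowl, 76 mm wide, 65 mm tall; loose goods to be left alone; origin at the centre of its underside.
- red_planter: square red glazed planter, 70 mm wide, 75 mm tall; loose goods to be left alone; origin at the centre of its underside.
- mug: olive brown mug, 72 mm wide, 75 mm tall; loose goods to be left alone; origin at the centre of its underside.
- tape: roll of packing tape lying flat, 90 mm wide, 40 mm tall; loose goods to be left alone; origin at the centre of its underside.
- glue: white bottle, 48 mm wide, 120 mm tall; loose goods to be left alone; origin at the centre of its underside.
- saucer: shallow plate, 100 mm wide, 18 mm tall; loose goods to be left alone; origin at the centre of its underside.
Not all that is in view belongs to the job. Leave any green look-alike of the stylus alone. What is shaped like the part that bears holder_hole0 but purple is not meant.

How it is judged:
On the way, in this order (a step that is already met when the one before it is completed fails the run):
1. the zero button is pressed in with the stylus while the hood is shut (value of joint zero_button above 0.0032 m and contact force between stylus and zero_button above 0.5 N and value of joint hood below 0.06 rad), for 0.1 s.
2. the stylus stands in its block again, let go, the hood still shut (horizontal distance between stylus_mid and holder_hole0 below 0.012 m and z of stylus_tip in the frame of holder_hole0 below -0.036 m and angle between stylus_mid's own z axis and vertical below 0.2 rad and contact force between the fingers and stylus below 0.05 N and value of joint hood below 0.06 rad), for 0.2 s.
3. the hood is raised past its balance point (value of joint hood above 1.02 rad), for 0.1 s.
At the end, for the whole second after the job is handed in: The gripper holds the hood still (under 0.08 rad/s) at 0.66 to 0.92 rad, that is 2 to 17 degrees below its balance point of 0.96 rad, with nothing else touching the hood, and the stylus stands released in its block (within 12 mm of the hole's axis, at least 36 mm deep, tilted less than 0.2 rad) (value of joint hood between 0.66 and 0.92 rad and velocity of joint hood between -0.08 and 0.08 rad/s and contact force between the fingers and hood above 0.2 N and horizontal distance between stylus_mid and holder_hole0 below 0.012 m and z of stylus_tip in the frame of holder_hole0 below -0.036 m and angle between stylus_mid's own z axis and vertical below 0.2 rad and contact force between each of the fingers, hood and stylus below 0.05 N and contact force between hood and cream_pot below 0.05 N and contact force between hood and red_planter below 0.05 N and contact force between hood and mug below 0.05 N and contact force between hood and tape below 0.05 N and contact force between hood and glue below 0.05 N and contact force between hood and saucer below 0.05 N); the arm keeps its last pose, push and grip.
It fails at once if the other button is pressed (value of joint menu_button above 0.002 m).
It fails at once if goods on the bench are moved by more than 30 mm (distance of any of cream_pot, red_planter, mug, tape, glue, saucer from where it was at the start of the episode above 0.03 m).
It also fails if it takes over 54 s, if anything falls off the work surface, if the arm or the gripper's body presses on something with over 40 N, if the wrist force passes 120 N, or if a joint passes its speed limit or range.

### The arm

A 6-joint arm with a two-finger parallel gripper is mounted at the origin on the work surface. World frame = base frame: x ahead of the robot, y to its left, z up, the work surface at z = 0. Lengths are in m, angles in rad, forces in N, time in s.
With the tool pointing down it reaches from about 0.425 to 0.95 m from the base axis. Payload 3.5 kg.
Tool frame: the origin (TCP) lies at the very end of the fingers, on their centre line; the grasp point (between the pads) lies behind it (ctrl.grasp_offset is the z of the grasp point in the tool frame, in m); z points along the fingers, x is the direction in which the jaws open and shut, and the axes are right-handed (so a half turn about z gives the same grasp; the last joint's range is limited). The gripper opens to 85 mm and grips with 20 to 120 N. Pads are 22 mm wide; open, the fingers measure 114 mm over their backs; the gripper's body (76 mm by 85 mm) begins 54 mm behind the grasp point. The pads swing forward as they close: fully open they stand 13 mm farther back than shut.
Start: joints at [1.017, 0.286, 1.577, -0, 1.279, -0.15], TCP at [0.265, 0.621, 0.231] pointing down, gripper open.
Joint ranges: [-2.77, 2.77], [-0.9, 2.22], [0.21, 2.48], [-1.53, 4.67], [0.24, 2.81], [-2.84, 2.84]. Speed limits (rad/s): [2.79, 2.79, 3.14, 3.14, 3.14, 3.14].

### API

Orientations are given as a unit quaternion [x, y, z, w].
In Python, from plant import ctrl gives the robot as it stands.
- The arm moves only by the shell command python3 -m jog 'ROWS' [FORCE]. ROWS is JSON, a list of rows, each an object with "grip": the closure, from 0 (fully open) to 1 (shut); "xyz": the shift along the tool's x, y, z in m, a list of three; "dr": the turn, a rotation vector about the tool's x, y, z in rad, a list of three. A call has 1 to 12 rows; each row is the pose to reach, as a shift and turn from the pose commanded when the call began, along the tool's axes at that moment; what a row does not reach only later rows make up. A row lasts 1/12 s, in which the tool goes at most 41.7 mm and 7.16 degrees, less where a joint would pass 70% of its speed; a pose out of reach is approached as far as the arm can. A call with a gripper value outside its range is refused whole. The fingers move at their own pace and stop on an object; FORCE is the grip in N (left out, the last holds). Time passes only in rows, so rows that repeat a pose let the fingers close. It gives the time, the measured TCP pose, the force and the opening at its end, in the units of the state.
- ctrl.get_state(): the state, without advancing time (a new reading comes with each control period).
- ctrl.read_camera(name): name is "scene" or "top" or "wrist"; returns the picture (400x640x3 uint8, red, green, blue); there is no depth.
- ctrl.get_calibration(name): a dict with "mtx" (3x3 intrinsics, pixels), "R" (3x3) and "t" (3): a world point X has camera coordinates R X + t; the wrist camera has in their place "hand_eye" (4x4, takes a point from camera to tool coordinates, whose origin is the TCP and whose axes are the tool frame's). Camera axes: x right, y down, z forward; pixel columns grow to the right and rows downward; lengths in m; the calibration is good to about 2 mm. A picture is of the moment at which its call begins: read the wrist's pose just before it. get_calibration takes no time and is no camera call.
- ctrl.sign_off(): hands the job in, once; it reports no verdict.
The state is a dict: "time": time; "qpos": joint angles; "dq": joint speeds; "joint_efforts": joint torques, N m; "eef_pos": TCP position; "tcp_rot": TCP orientation; "contact_force": force on the tool from outside, world axes, zero at the start; "wrist_torque": the same for the moment, N m; "opening": opening from 0.0 (shut) to 1.0 (fully open).
Only numpy, scipy, OpenCV 4.12 (cv2) and the standard library are available. Lean on these libraries where they do the work, as an engineer would, in place of code of your own. Each camera call takes 0.05 s, during which the arm holds its last target.

## Working session

There is one attempt and no reset: what is moved stays moved. The work goes in short steps, Python scripts to look and compute and a shell command to move; the robot and the scene stay as the last step left them, time stands still between calls to the robot, and variables do not carry over. Pictures are saved under pics/ and viewed, and the job is handed in when it is done.

```bash
ls; mkdir -p pics
python3 - <<'E'
from plant import ctrl
import cv2, numpy as np
np.set_printoptions(precision=4,suppress=True)
print(ctrl.get_state(), ctrl.grasp_offset)
for n in ("scene","top","wrist"):
    cv2.imwrite(f"pics/{n}0.png", ctrl.read_camera(n)[:,:,::-1]); print(n, ctrl.get_calibration(n))
E
```

```text
pics
{'time': 0.0, 'qpos': array([ 1.017 ,  0.2872,  1.5782,  0.    ,  1.2786, -0.15  ]), 'dq': array([ 0.0004,  0.0019, -0.0006, -0.    ,  0.0003, -0.0023]), 'joint_efforts': array([ -0.0013, -40.5978, -29.2625,  -0.0002,   0.0058,   0.    ]), 'eef_pos': array([0.2648, 0.6202, 0.2299]), 'tcp_rot': array([ 0.8345,  0.551 , -0.0011,  0.0005]), 'contact_force': array([-0.5264,  0.5824, -0.3418]), 'wrist_torque': array([-0.0333,  0.0077, -0.0178]), 'opening': 0.9996229636561074} -0.0187
scene {'mtx': array([[420.8095,   0.    , 315.7747],
       [  0.    , 420.8095, 196.8471],
       [  0.    ,   0.    ,   1.    ]]), 'R': array([[ 0.5301,  0.8478, -0.0176],
       [ 0.5316, -0.3484, -0.772 ],
       [-0.6606,  0.3998, -0.6354]]), 't': array([-0.234 , -0.2407,  1.6511])}
top {'mtx': array([[436.61  ,   0.    , 320.2573],
       [  0.    , 436.61  , 197.6765],
       [  0.    ,   0.    ,   1.    ]]), 'R': array([[-0.0252, -0.9995,  0.0191],
       [-0.9902,  0.0223, -0.1376],
       [ 0.1371, -0.0223, -0.9903]]), 't': array([-0.0416,  0.5318,  1.2102])}
wrist {'mtx': array([[323.5154,   0.    , 319.5158],
       [  0.    , 323.5154, 197.2038],
       [  0.    ,   0.    ,   1.    ]]), 'hand_eye': array([[ 1.    , -0.0004,  0.0001, -0.0015],
       [ 0.0003,  0.9504,  0.3109, -0.0799],
       [-0.0002, -0.3109,  0.9504, -0.142 ],
       [ 0.    ,  0.    ,  0.    ,  1.    ]])}
```

View pics/top0.png

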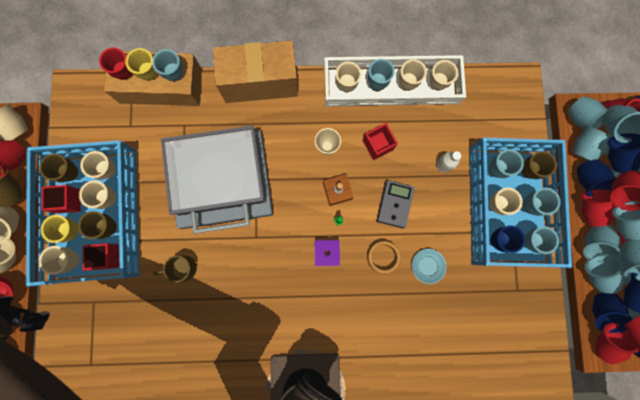

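View pics/scene0.png

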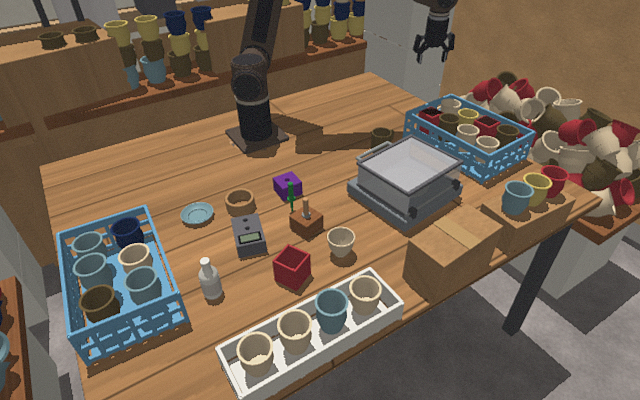

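View pics/wrist0.png

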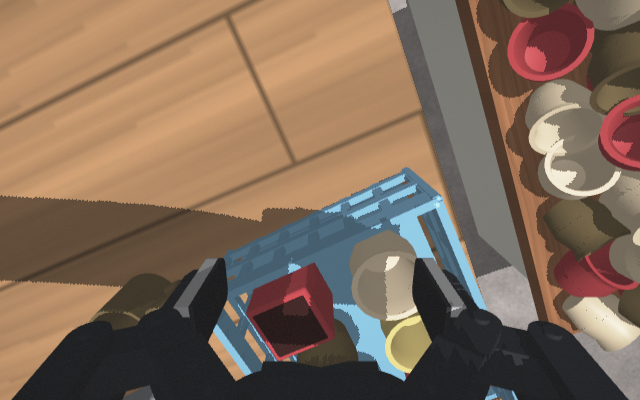

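```bash
cat > h.py <<'E'
import numpy as np, cv2
from plant import ctrl
np.set_printoptions(precision=4,suppress=True)
def ray(n,uv,pose=None):
    c=ctrl.get_calibration(n); K=c["mtx"]
    d=np.linalg.inv(K)@np.array([uv[0],uv[1],1.])
    if n=="wrist":
        from scipy.spatial.transform import Rotation as R
        p,q=pose; T=np.eye(4);T[:3,:3]=R.from_quat(q).as_matrix();T[:3,3]=p
        M=T@c["hand_eye"]; return M[:3,3], M[:3,:3]@d
    return -c["R"].T@c["t"], c["R"].T@d
def onz(n,uv,z,pose=None):
    o,d=ray(n,uv,pose); return o+d*(z-o[2])/d[2]
def tri(rs):
    A=np.zeros((3,3));b=np.zeros(3)
    for o,d in rs:
        d=d/np.linalg.norm(d);P=np.eye(3)-np.outer(d,d);A+=P;b+=P@o
    x=np.linalg.solve(A,b)
    return x,[np.linalg.norm(np.cross(x-o,d/np.linalg.norm(d))) for o,d in rs]
def proj(n,X):
    c=ctrl.get_calibration(n);p=c["mtx"]@(c["R"]@np.asarray(X)+c["t"]);return p[:2]/p[2]
E
python3 - <<'E'
import cv2
t=cv2.imread("pics/top0.png");s=cv2.imread("pics/scene0.png")
cv2.imwrite("pics/ct0.png",cv2.resize(t[165:275,300:460],None,fx=5,fy=5,interpolation=cv2.INTER_CUBIC))
cv2.imwrite("pics/cs0.png",cv2.resize(s[160:270,220:360],None,fx=5,fy=5,interpolation=cv2.INTER_CUBIC))
cv2.imwrite("pics/ch0.png",cv2.resize(t[120:240,150:280],None,fx=5,fy=5,interpolation=cv2.INTER_CUBIC))
E
```

```text
(no output)
```

View pics/ct0.png

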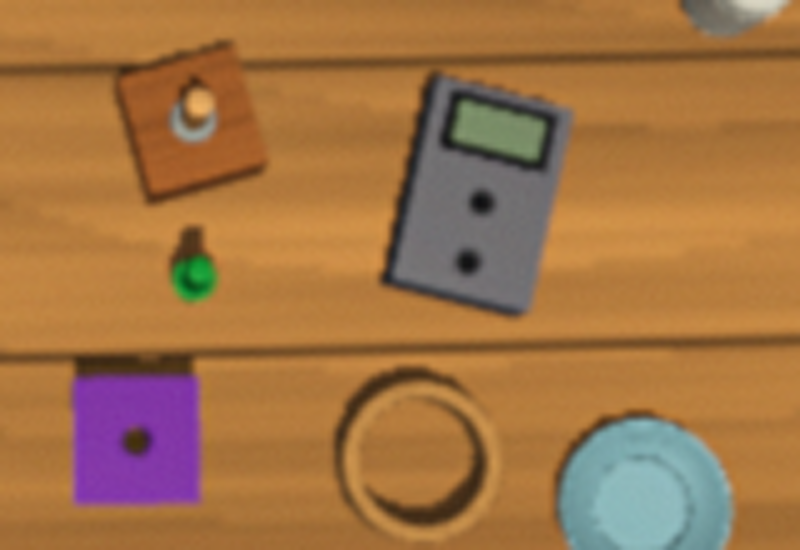

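View pics/cs0.png

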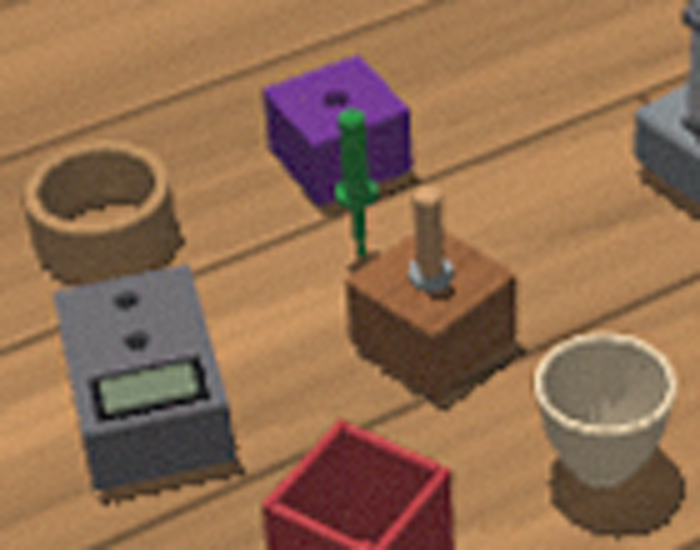

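View pics/ch0.png

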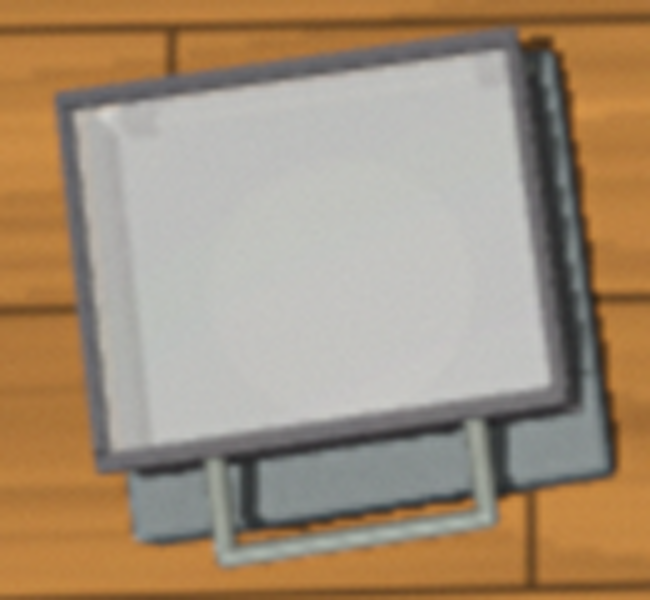

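Run:
```python
from h import *
T=lambda x,y:(300+(x+.5)/5-.5,165+(y+.5)/5-.5)
S=lambda x,y:(220+(x+.5)/5-.5,160+(y+.5)/5-.5)
H=lambda x,y:(150+(x+.5)/5-.5,120+(y+.5)/5-.5)
p=lambda *a:print(*a)
p("zero top",onz("top",T(467,262),.045),"scene",onz("scene",S(126,299),.045))
p("menu top",onz("top",T(482,202),.045),"scene",onz("scene",S(137,341),.045))
print("stylus top: top", onz("top",T(202,97),.112),onz("scene",S(428,190),.112), tri([ray("top",T(200,100)),ray("scene",S(428,192))]))
print("collar",onz("top",T(194,120),.053),onz("scene",S(431,274),.053))
for q in [(118,70),(233,43),(265,165),(152,200)]: print("block",onz("top",T(*q),.05))
for q in [(348,285),(437,334),(516,281),(430,235)]: print("block s",onz("scene",S(*q),.05))
for q in [(432,72),(573,108),(525,315),(385,283)]: print("ind",onz("top",T(*q),.045))
for q in [(217,556),(497,517),(220,455),(475,425)]: print("bar",onz("top",H(*q),.102))
for q in [(60,95),(517,33),(580,405),(100,468)]: print("hood",onz("top",H(*q),.132))
print("green",onz("top",T(193,275),.05))
for n,uv,z in [("cream",(328,133),.065),("red",(380,140),.075),("glue",(449,160),.1),("tape",(383,255),.04),("saucer",(429,264),.018),("mug",(181,265),.075)]: print(n,onz("top",uv,z))
```

```text
zero top [ 0.4698 -0.2586  0.045 ] scene [ 0.471  -0.2579  0.045 ]
menu top [ 0.5038 -0.2688  0.045 ] scene [ 0.5064 -0.2673  0.045 ]
stylus top: top [ 0.5564 -0.1068  0.112 ] [ 0.5527 -0.1019  0.112 ] (array([ 0.5551, -0.1046,  0.1133]), [np.float64(0.0010999451933552738), np.float64(0.0010999451933552083)])
collar [ 0.5533 -0.1059  0.053 ] [ 0.5562 -0.1044  0.053 ]
block [ 0.5835 -0.0638  0.05  ]
block [ 0.5977 -0.1298  0.05  ]
block [ 0.5271 -0.1456  0.05  ]
block [ 0.5086 -0.081   0.05  ]
block s [ 0.5354 -0.1475  0.05  ]
block s [ 0.5981 -0.1257  0.05  ]
block s [ 0.5851 -0.065   0.05  ]
block s [ 0.5235 -0.0855  0.05  ]
ind [ 0.5794 -0.2438  0.045 ]
ind [ 0.5567 -0.3237  0.045 ]
ind [ 0.439 -0.29   0.045]
ind [ 0.459  -0.2116  0.045 ]
bar [0.4403 0.2884 0.102 ]
bar [0.4576 0.1396 0.102 ]
bar [0.4944 0.2876 0.102 ]
bar [0.5075 0.1513 0.102 ]
hood [0.6863 0.3673 0.132 ]
hood [0.7158 0.1239 0.132 ]
hood [0.5131 0.0917 0.132 ]
hood [0.4856 0.3417 0.132 ]
green [ 0.4656 -0.1028  0.05  ]
cream [ 0.7125 -0.0804  0.065 ]
red [ 0.6863 -0.2266  0.075 ]
glue [ 0.619  -0.4109  0.1   ]
tape [ 0.3639 -0.2262  0.04  ]
saucer [ 0.3353 -0.3603  0.018 ]
mug [0.3508 0.3265 0.075 ]
```

```bash
cat >> h.py <<'E'
from scipy.spatial.transform import Rotation as R
def go(x,y,z,az=None):
    s=ctrl.get_state(); r=R.from_quat(s["tcp_rot"]); M=r.as_matrix()
    print("tcp",s["eef_pos"],"az",np.degrees(np.arctan2(M[1,0],M[0,0])),"zax",M[:,2],"open",s["opening"],"F",s["contact_force"],"t",s["time"])
    print("shift",r.inv().apply(np.array([x,y,z])-s["eef_pos"]))
    if az is not None:
        a=np.radians(az);t=np.array([[np.cos(a),np.sin(a),0],[np.sin(a),-np.cos(a),0],[0,0,-1]])
        print("dr",(r.inv()*R.from_matrix(t)).as_rotvec())
def snap(n,f):
    s=ctrl.get_state(); im=ctrl.read_camera(n); cv2.imwrite("pics/"+f,im[:,:,::-1]); return (s["eef_pos"],s["tcp_rot"]),im
E
python3 - <<'E'
from h import *
go(.5545,-.1053,.18,66.9)
E
```

```text
tcp [0.2649 0.6203 0.2302] az 66.86272015933362 zax [-0.001  -0.0016 -1.    ] open 1.0001481219402304 F [0.1414 0.07   0.5658] t 0.15
shift [-0.5533  0.5514  0.0511]
dr [-0.0003  0.0018 -0.0007]
```

```bash
python3 -m jog '[{"grip":0,"xyz":[-0.01,0.01,0],"dr":[0,0,0]},{"grip":0,"xyz":[-0.03,0.03,0],"dr":[0,0,0]},{"grip":0,"xyz":[-0.058,0.058,0],"dr":[0,0,0]},{"grip":0,"xyz":[-0.086,0.086,0],"dr":[0,0,0]},{"grip":0,"xyz":[-0.114,0.114,0],"dr":[0,0,0]},{"grip":0,"xyz":[-0.142,0.142,0],"dr":[0,0,0]},{"grip":0,"xyz":[-0.17,0.17,0],"dr":[0,0,0]},{"grip":0,"xyz":[-0.198,0.198,0],"dr":[0,0,0]},{"grip":0,"xyz":[-0.226,0.226,0],"dr":[0,0,0]},{"grip":0,"xyz":[-0.254,0.254,0],"dr":[0,0,0]},{"grip":0,"xyz":[-0.282,0.282,0],"dr":[0,0,0]},{"grip":0,"xyz":[-0.31,0.31,0],"dr":[0,0,0]}]'
python3 -m jog '[{"grip":0,"xyz":[-0.028,0.028,0.003],"dr":[0,0,0]},{"grip":0,"xyz":[-0.056,0.056,0.008],"dr":[0,0,0]},{"grip":0,"xyz":[-0.084,0.084,0.016],"dr":[0,0,0]},{"grip":0,"xyz":[-0.112,0.112,0.025],"dr":[0,0,0]},{"grip":0,"xyz":[-0.14,0.14,0.035],"dr":[0,0,0]},{"grip":0,"xyz":[-0.168,0.168,0.042],"dr":[0,0,0]},{"grip":0,"xyz":[-0.196,0.196,0.046],"dr":[0,0,0]},{"grip":0,"xyz":[-0.22,0.22,0.05],"dr":[0,0,0]},{"grip":0,"xyz":[-0.235,0.235,0.05],"dr":[0,0,0]},{"grip":0,"xyz":[-0.243,0.241,0.05],"dr":[0,0,0]},{"grip":0,"xyz":[-0.243,0.241,0.05],"dr":[0,0,0]},{"grip":0,"xyz":[-0.243,0.241,0.05],"dr":[0,0,0]}]'
python3 - <<'E'
from h import *
go(.5545,-.1053,.066,66.9)
print(snap("wrist","w1.png")[0])
E
```

```text
time: 1.15
eef_pos: [0.4285, 0.212, 0.2312]
tcp_rot: [0.834, 0.551, 0.0, 0.0]
contact_force: [0.8, 0.1, 0.2]
opening: 1.001
time: 2.15
eef_pos: [0.5542, -0.1038, 0.1811]
tcp_rot: [0.835, 0.551, -0.0, -0.001]
contact_force: [-0.1, 0.2, -0.3]
opening: 1.001
tcp [ 0.5542 -0.1038  0.1811] az 66.83562689164245 zax [-0.0008  0.0009 -1.    ] open 1.0012165433616314 F [-0.0987  0.1885 -0.3325] t 2.15
shift [-0.0013  0.001   0.1151]
dr [-0.0011 -0.0005 -0.0011]
(array([ 0.5542, -0.1038,  0.1811]), array([ 0.8347,  0.5507, -0.0001, -0.0006]))
```

View pics/w1.png

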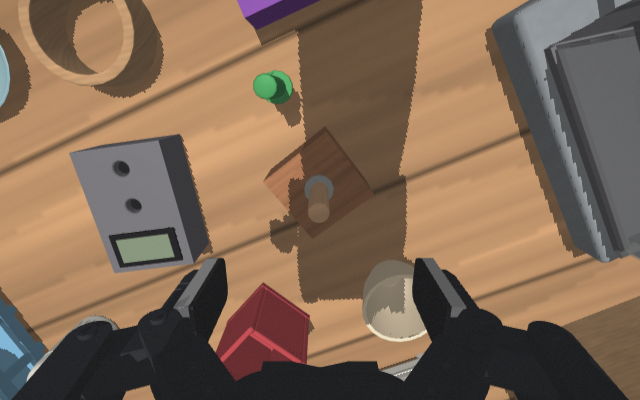

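Run:
```python
from h import *
P=(np.array([ 0.5542,-0.1038,0.1811]),np.array([0.8347,0.5507,-0.0001,-0.0006]))
im=cv2.imread("pics/w1.png")
for n,uv,z in [("collar",(318.5,188.5),.056),("top",(318.5,213),.112),("zero",(121,168.5),.045),("menu",(133,206),.045),("green",(272,86),.1)]: print(n,onz("wrist",uv,z,P))
g=cv2.cvtColor(im,cv2.COLOR_BGR2GRAY)
m=(g[150:225,100:155]<48).astype(np.uint8); 
n,l,st,c=cv2.connectedComponentsWithStats(m); 
for i in range(1,n):
    if st[i,4]>30: q=c[i]+[100,150]; print(q,st[i],onz("wrist",q,.045,P))
cv2.imwrite("pics/w1c.png",cv2.resize(im[130:260,60:370],None,fx=2.5,fy=2.5,interpolation=cv2.INTER_CUBIC))
```

```text
collar [ 0.5528 -0.1056  0.056 ]
top [ 0.554 -0.106  0.112]
zero [ 0.4706 -0.2592  0.045 ]
menu [ 0.5044 -0.2691  0.045 ]
green [ 0.4648 -0.1008  0.1   ]
[123.2683 167.3902] [19 12 10 11 82] [ 0.4705 -0.2568  0.045 ]
[135.3562 204.0822] [31 50 10  9 73] [ 0.5037 -0.266   0.045 ]
```

View pics/w1c.png

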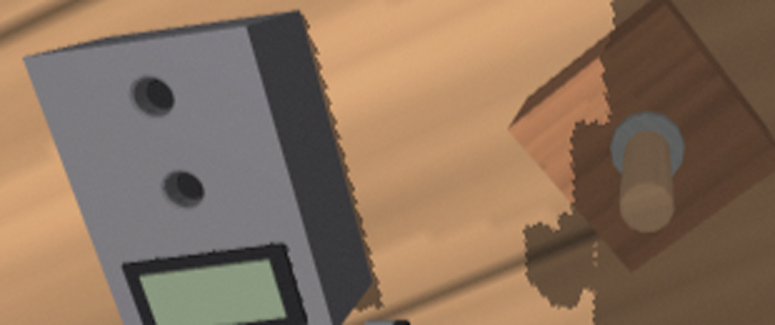

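```bash
python3 -m jog '[{"grip":0,"xyz":[-0.002,0,0.02],"dr":[0,0,0]},{"grip":0,"xyz":[-0.002,0,0.05],"dr":[0,0,0]},{"grip":0,"xyz":[-0.002,0,0.08],"dr":[0,0,0]},{"grip":0,"xyz":[-0.002,0,0.1],"dr":[0,0,0]},{"grip":0,"xyz":[-0.002,0,0.112],"dr":[0,0,0]},{"grip":0,"xyz":[-0.002,0,0.112],"dr":[0,0,0]},{"grip":0.5,"xyz":[-0.002,0,0.112],"dr":[0,0,0]},{"grip":1,"xyz":[-0.002,0,0.112],"dr":[0,0,0]},{"grip":1,"xyz":[-0.002,0,0.112],"dr":[0,0,0]},{"grip":1,"xyz":[-0.002,0,0.112],"dr":[0,0,0]},{"grip":1,"xyz":[-0.002,0,0.112],"dr":[0,0,0]},{"grip":1,"xyz":[-0.002,0,0.112],"dr":[0,0,0]}]' 40
python3 - <<'E'
from h import *
go(.5537,-.1056,.14)
snap("wrist","w2.png")
E
```

```text
time: 3.2
eef_pos: [0.5543, -0.1064, 0.0702]
tcp_rot: [0.835, 0.551, 0.0, 0.001]
contact_force: [0.3, -0.1, 2.7]
opening: 0.181
tcp [ 0.5543 -0.1064  0.0702] az 66.85590063275068 zax [ 0.0015 -0.0005 -1.    ] open 0.18076865380562354 F [ 0.292  -0.1146  2.6748] t 3.2
shift [ 0.0005 -0.0008 -0.0698]
```

View pics/w2.png

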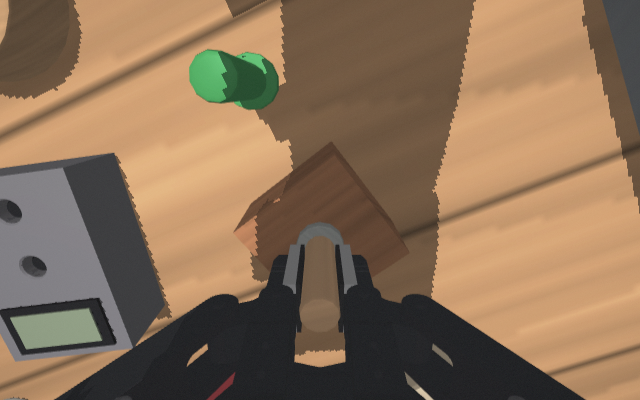

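```bash
python3 -m jog '[{"grip":1,"xyz":[0,0,-0.01],"dr":[0,0,0]},{"grip":1,"xyz":[0,0,-0.03],"dr":[0,0,0]},{"grip":1,"xyz":[0,0,-0.055],"dr":[0,0,0]},{"grip":1,"xyz":[0,0,-0.075],"dr":[0,0,0]},{"grip":1,"xyz":[0,0,-0.08],"dr":[0,0,0]},{"grip":1,"xyz":[0,0,-0.08],"dr":[0,0,0]}]'
python3 - <<'E'
from h import *
go(.471,-.2595,.14,66.9)
E
```

```text
time: 3.75
eef_pos: [0.5551, -0.1067, 0.1518]
tcp_rot: [0.835, 0.551, 0.001, 0.002]
contact_force: [0.3, -0.6, 0.3]
opening: 0.174
tcp [ 0.5551 -0.1067  0.1518] az 66.86189865448613 zax [ 0.0044 -0.0017 -1.    ] open 0.17426061333895157 F [ 0.2526 -0.6462  0.2838] t 3.75
shift [-0.1736 -0.0173  0.0117]
dr [ 0.0047 -0.0002 -0.0007]
```

```bash
python3 -m jog '[{"grip":1,"xyz":[-0.01,-0.001,0],"dr":[0,0,0]},{"grip":1,"xyz":[-0.035,-0.003,0],"dr":[0,0,0]},{"grip":1,"xyz":[-0.07,-0.007,0],"dr":[0,0,0]},{"grip":1,"xyz":[-0.105,-0.01,0],"dr":[0,0,0]},{"grip":1,"xyz":[-0.14,-0.014,0.004],"dr":[0,0,0]},{"grip":1,"xyz":[-0.163,-0.016,0.01],"dr":[0,0,0]},{"grip":1,"xyz":[-0.1736,-0.0173,0.014],"dr":[0,0,0]},{"grip":1,"xyz":[-0.1736,-0.0173,0.016],"dr":[0,0,0]},{"grip":1,"xyz":[-0.1736,-0.0173,0.016],"dr":[0,0,0]},{"grip":1,"xyz":[-0.1736,-0.0173,0.016],"dr":[0,0,0]}]'
python3 - <<'E'
from h import *
go(.471,-.2595,.105,66.9)
for n in ("wrist","top","scene"):
    P,im=snap(n,n+"3.png"); print(P)
t=cv2.imread("pics/top3.png");s=cv2.imread("pics/scene3.png")
a=cv2.resize(t[170:240,360:440],(400,350),interpolation=cv2.INTER_CUBIC);b=cv2.resize(s[190:260,210:290],(400,350),interpolation=cv2.INTER_CUBIC)
cv2.imwrite("pics/ts3.png",np.hstack([a,b]))
E
```

```text
time: 4.58
eef_pos: [0.4696, -0.2579, 0.1325]
tcp_rot: [0.834, 0.551, -0.0, -0.001]
contact_force: [0.2, 0.6, 0.0]
opening: 0.175
tcp [ 0.4696 -0.2579  0.1325] az 66.90134283322328 zax [-0.0011  0.0016 -1.    ] open 0.1750572737794137 F [0.1752 0.6434 0.0392] t 4.5833
shift [-0.001   0.0019  0.0275]
dr [-0.0017 -0.001   0.    ]
(array([ 0.4696, -0.2579,  0.1325]), array([ 0.8344,  0.5512, -0.    , -0.001 ]))
(array([ 0.47  , -0.2578,  0.1329]), array([ 0.8342,  0.5515,  0.    , -0.0005]))
(array([ 0.4702, -0.2579,  0.1333]), array([ 0.8341,  0.5517,  0.0001, -0.0002]))
```

View pics/wrist3.png

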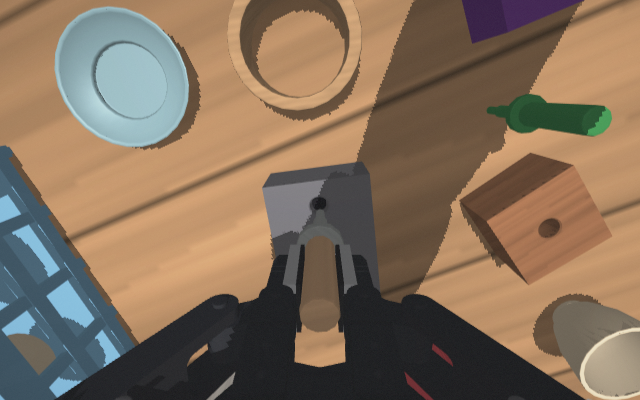

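View pics/ts3.png

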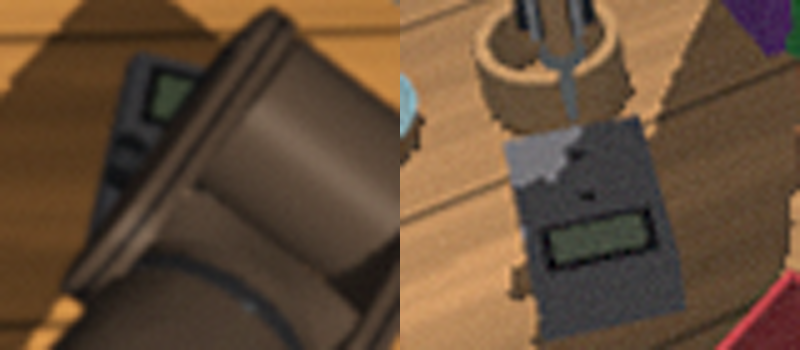

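Run:
```python
from h import *
P,im=snap("wrist","wrist4.png"); print(P)
cv2.imwrite("pics/w4c.png",cv2.resize(im[170:270,260:380,::-1],None,fx=6,fy=6,interpolation=cv2.INTER_CUBIC))
```

```text
(array([ 0.4703, -0.258 ,  0.1335]), array([0.834 , 0.5517, 0.0001, 0.    ]))
```

View pics/w4c.png

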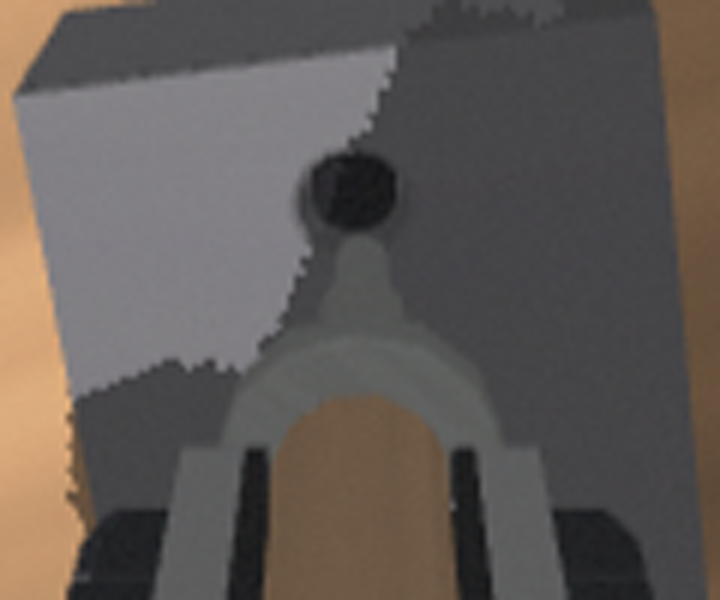

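Run:
```python
from h import *
P=(np.array([.4703,-.258,.1335]),np.array([0.834 , 0.5517, 0.0001, 0.    ]))
print("hole",onz("wrist",(318.4,201.8),.045,P))
for z in (.065,.0675,.07): print("tip",onz("wrist",(320.4,211),z,P))
go(.471,-.2595,.105,66.9)
```

```text
hole [ 0.4686 -0.2597  0.045 ]
tip [ 0.4691 -0.2584  0.065 ]
tip [ 0.4682 -0.258   0.0675]
tip [ 0.4673 -0.2577  0.07  ]
tcp [ 0.4704 -0.2581  0.1336] az 66.96943610491516 zax [ 0.0005 -0.0002 -1.    ] open 0.1745886592556804 F [ 0.2252 -0.2687 -0.6719] t 4.7833
shift [-0.0011  0.0011  0.0286]
dr [0.0005 0.     0.0012]
```

```bash
python3 -m jog '[{"grip":1,"xyz":[-0.001,0.001,0.004],"dr":[0,0,0]},{"grip":1,"xyz":[-0.0013,0.001,0.012],"dr":[0,0,0]},{"grip":1,"xyz":[-0.0013,0.001,0.018],"dr":[0,0,0]},{"grip":1,"xyz":[-0.0013,0.001,0.022],"dr":[0,0,0]},{"grip":1,"xyz":[-0.0013,0.001,0.025],"dr":[0,0,0]},{"grip":1,"xyz":[-0.0013,0.001,0.025],"dr":[0,0,0]},{"grip":1,"xyz":[-0.0013,0.001,0.025],"dr":[0,0,0]}]'
python3 - <<'E'
from h import *
go(.471,-.2595,.105,66.9)
P,im=snap("wrist","wrist5.png"); print(P)
cv2.imwrite("pics/w5c.png",cv2.resize(im[170:270,260:380,::-1],None,fx=5,fy=5,interpolation=cv2.INTER_CUBIC))
E
```

```text
time: 5.37
eef_pos: [0.4699, -0.2605, 0.108]
tcp_rot: [0.835, 0.551, -0.0, -0.0]
contact_force: [0.2, 0.2, -0.7]
opening: 0.174
tcp [ 0.4699 -0.2605  0.108 ] az 66.85886379842036 zax [-0.0006  0.0005 -1.    ] open 0.17439728203867597 F [ 0.2462  0.2286 -0.684 ] t 5.3667
shift [0.0013 0.0006 0.003 ]
dr [-0.0007 -0.0002 -0.0007]
(array([ 0.4699, -0.2605,  0.108 ]), array([ 0.8346,  0.5509, -0.0001, -0.0004]))
```

View pics/w5c.png

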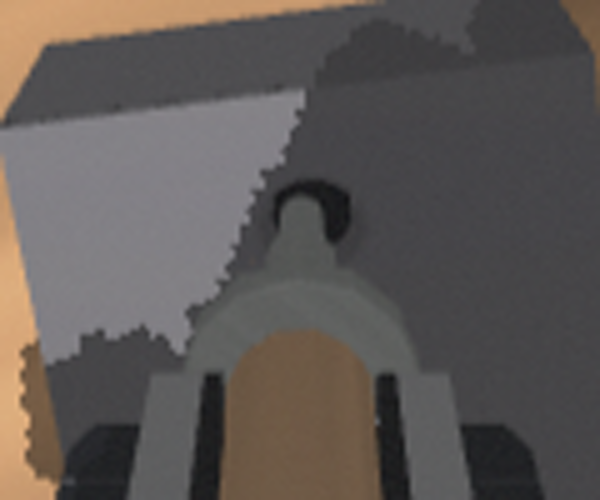

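```bash
python3 -m jog '[{"grip":1,"xyz":[0.001,0.0,0.001],"dr":[0,0,0]},{"grip":1,"xyz":[0.001,0,0.003],"dr":[0,0,0]},{"grip":1,"xyz":[0.001,0,0.006],"dr":[0,0,0]},{"grip":1,"xyz":[0.001,0,0.008],"dr":[0,0,0]},{"grip":1,"xyz":[0.001,0,0.008],"dr":[0,0,0]},{"grip":1,"xyz":[0.001,0,0.008],"dr":[0,0,0]},{"grip":1,"xyz":[0.001,0,0.008],"dr":[0,0,0]}]'
python3 - <<'E'
from h import *
go(.471,-.2595,.105,66.9)
E
```

```text
time: 6.0
eef_pos: [0.471, -0.26, 0.1011]
tcp_rot: [0.835, 0.551, 0.0, 0.001]
contact_force: [0.7, 0.6, 4.4]
opening: 0.18
tcp [ 0.471  -0.26    0.1011] az 66.8610043804571 zax [ 0.0011 -0.0008 -1.    ] open 0.1796714775119203 F [0.6537 0.6091 4.3846] t 6.0
shift [ 0.0005 -0.0002 -0.0039]
dr [ 0.0014  0.0003 -0.0007]
```

```bash
python3 -m jog '[{"grip":1,"xyz":[0,0,0.002],"dr":[0,0,0]},{"grip":1,"xyz":[0,0,0.003],"dr":[0,0,0]},{"grip":1,"xyz":[0,0,0.003],"dr":[0,0,0]},{"grip":1,"xyz":[0,0,0.003],"dr":[0,0,0]},{"grip":1,"xyz":[0,0,0.003],"dr":[0,0,0]}]'
python3 - <<'E'
from h import *
go(.471,-.2595,.105,66.9)
E
```

```text
time: 6.42
eef_pos: [0.4717, -0.2605, 0.1006]
tcp_rot: [0.835, 0.551, 0.0, 0.001]
contact_force: [-2.9, 2.8, 14.8]
opening: 0.175
tcp [ 0.4717 -0.2605  0.1006] az 66.87212919444495 zax [ 0.0018 -0.0014 -1.    ] open 0.17472627255905082 F [-2.9051  2.8076 14.8129] t 6.4167
shift [ 0.0006 -0.001  -0.0044]
dr [ 0.0022  0.0005 -0.0005]
```

```bash
python3 -m jog '[{"grip":1,"xyz":[0,0,-0.005],"dr":[0,0,0]},{"grip":1,"xyz":[0,0,-0.015],"dr":[0,0,0]},{"grip":1,"xyz":[0,0,-0.035],"dr":[0,0,0]},{"grip":1,"xyz":[0,0,-0.05],"dr":[0,0,0]},{"grip":1,"xyz":[0,0,-0.055],"dr":[0,0,0]},{"grip":1,"xyz":[0,0,-0.055],"dr":[0,0,0]}]'
python3 - <<'E'
from h import *
go(.5543,-.1064,.15,66.9)
P,im=snap("wrist","wrist6.png"); print(P)
cv2.imwrite("pics/w6c.png",cv2.resize(im[130:300,230:620,::-1],None,fx=2,fy=2,interpolation=cv2.INTER_CUBIC))
E
```

```text
time: 6.92
eef_pos: [0.471, -0.2601, 0.1536]
tcp_rot: [0.835, 0.551, 0.0, 0.001]
contact_force: [0.3, 0.8, -0.2]
opening: 0.176
tcp [ 0.471  -0.2601  0.1536] az 66.86399711691298 zax [ 0.0021 -0.0018 -1.    ] open 0.17569952882672712 F [ 0.3421  0.7747 -0.1607] t 6.9167
shift [0.1741 0.0161 0.0035]
dr [ 0.0026  0.0008 -0.0006]
(array([ 0.471 , -0.2601,  0.1536]), array([0.8345, 0.5509, 0.0004, 0.0013]))
```

View pics/w6c.png

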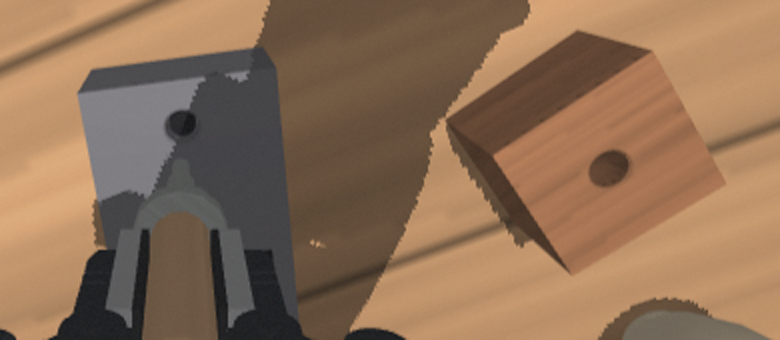

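Run:
```python
from h import *
P=(np.array([.471,-.2601,.1536]),np.array([0.8345,0.5509,.0004,.0013]))
print(onz("wrist",(534.,213.7),.05,P))
P=(np.array([0.4703,-.258,.1335]),np.array([0.834,0.5517,0.0001,0.]))
im=cv2.imread("pics/wrist4.png");cv2.imwrite("pics/w4d.png",im[190:270,500:600].repeat(5,0).repeat(5,1))
print(onz("wrist",(549.5,227.7),.05,P))
```

```text
[ 0.5525 -0.1071  0.05  ]
[ 0.5546 -0.1062  0.05  ]
```

```bash
python3 -m jog '[{"grip":1,"xyz":[0.01,0.001,0],"dr":[0,0,0]},{"grip":1,"xyz":[0.035,0.003,0],"dr":[0,0,0]},{"grip":1,"xyz":[0.07,0.006,0],"dr":[0,0,0]},{"grip":1,"xyz":[0.105,0.01,0],"dr":[0,0,0]},{"grip":1,"xyz":[0.14,0.013,0],"dr":[0,0,0]},{"grip":1,"xyz":[0.163,0.015,0],"dr":[0,0,0]},{"grip":1,"xyz":[0.173,0.016,0],"dr":[0,0,0]},{"grip":1,"xyz":[0.174,0.016,0.002],"dr":[0,0,0]},{"grip":1,"xyz":[0.174,0.016,0.002],"dr":[0,0,0]},{"grip":1,"xyz":[0.174,0.016,0.002],"dr":[0,0,0]},{"grip":1,"xyz":[0.174,0.016,0.002],"dr":[0,0,0]}]'
python3 - <<'E'
from h import *
go(.5543,-.1064,.07,66.9)
P,im=snap("wrist","wrist7.png"); print(P)
cv2.imwrite("pics/w7c.png",cv2.resize(im[170:270,260:380,::-1],None,fx=5,fy=5,interpolation=cv2.INTER_CUBIC))
go(.5543,-.1064,.07,66.9)
E
```

```text
time: 7.88
eef_pos: [0.5529, -0.107, 0.1498]
tcp_rot: [0.835, 0.55, -0.0, -0.0]
contact_force: [-0.0, 0.1, -0.7]
opening: 0.173
tcp [ 0.5529 -0.107   0.1498] az 66.77536406306737 zax [-0.001  0.    -1.   ] open 0.17273583023623856 F [-0.0429  0.0887 -0.732 ] t 7.8833
shift [0.0011 0.0011 0.0798]
dr [-0.0009  0.0004 -0.0022]
(array([ 0.5529, -0.107 ,  0.1498]), array([ 0.835 ,  0.5503, -0.0004, -0.0003]))
tcp [ 0.553  -0.107   0.1501] az 66.76400558145633 zax [-0.0005 -0.0001 -1.    ] open 0.17510079217582153 F [ 0.3172  0.388  -0.6022] t 7.9333
shift [0.0011 0.0009 0.0801]
dr [-0.0004  0.0003 -0.0024]
```

View pics/w7c.png

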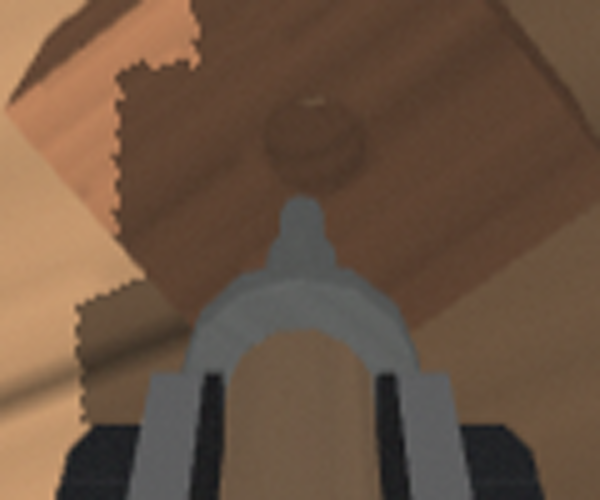

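Run:
```python
from h import *
P=(np.array([.5529,-.107,.1498]),np.array([0.835,0.5503,-.0004,-.0003]))
h=onz("wrist",(322.8,198.4),.05,P)
r=R.from_quat(P[1])
for z in (.083,.085): 
    t=onz("wrist",(320,210.6),z,P); print(h,t,r.inv().apply(h-t))
```

```text
[ 0.5534 -0.106   0.05  ] [ 0.5506 -0.1073  0.083 ] [0.0023 0.0021 0.033 ]
[ 0.5534 -0.106   0.05  ] [ 0.55  -0.107  0.085] [0.0023 0.0028 0.035 ]
```

```bash
python3 -m jog '[{"grip":1,"xyz":[0.0016,0.0015,0.004],"dr":[0,0,0]},{"grip":1,"xyz":[0.0016,0.0015,0.015],"dr":[0,0,0]},{"grip":1,"xyz":[0.0016,0.0015,0.027],"dr":[0,0,0]},{"grip":1,"xyz":[0.0016,0.0015,0.038],"dr":[0,0,0]},{"grip":1,"xyz":[0.0016,0.0015,0.045],"dr":[0,0,0]},{"grip":1,"xyz":[0.0016,0.0015,0.048],"dr":[0,0,0]},{"grip":1,"xyz":[0.0016,0.0015,0.048],"dr":[0,0,0]}]'
python3 - <<'E'
from h import *
P,im=snap("wrist","wrist8.png"); print(P)
cv2.imwrite("pics/w8c.png",cv2.resize(im[170:270,260:380,::-1],None,fx=5,fy=5,interpolation=cv2.INTER_CUBIC))
go(.5543,-.1064,.07,66.9)
E
```

```text
time: 8.52
eef_pos: [0.5546, -0.1047, 0.1006]
tcp_rot: [0.835, 0.551, -0.001, -0.001]
contact_force: [0.7, 0.6, -1.4]
opening: 0.178
(array([ 0.5546, -0.1047,  0.1006]), array([ 0.8345,  0.5509, -0.0009, -0.0012]))
tcp [ 0.5552 -0.1049  0.1016] az 66.86687659283487 zax [-0.0013  0.0005 -1.    ] open 0.1759006495853461 F [-0.1244  0.1671 -0.99  ] t 8.5667
shift [-0.0018 -0.0002  0.0316]
dr [-0.0014  0.0001 -0.0006]
```

View pics/w8c.png

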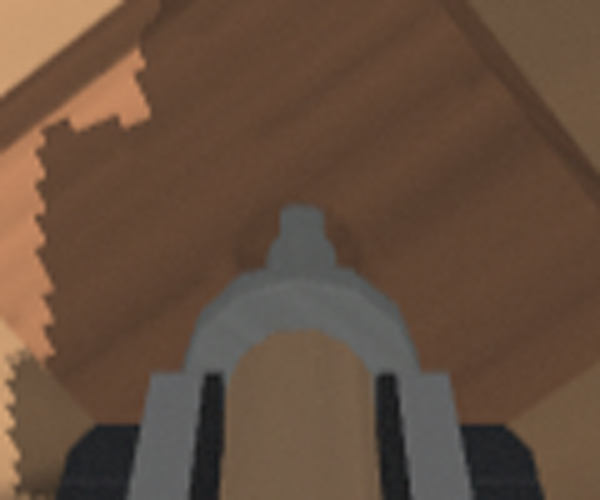

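```bash
python3 -m jog '[{"grip":1,"xyz":[0,0,0.005],"dr":[0,0,0]},{"grip":1,"xyz":[0,0,0.013],"dr":[0,0,0]},{"grip":1,"xyz":[0,0,0.021],"dr":[0,0,0]},{"grip":1,"xyz":[0,0,0.026],"dr":[0,0,0]},{"grip":1,"xyz":[0,0,0.0295],"dr":[0,0,0]},{"grip":1,"xyz":[0,0,0.0295],"dr":[0,0,0]},{"grip":1,"xyz":[0,0,0.0295],"dr":[0,0,0]}]'
python3 - <<'E'
from h import *
go(.5543,-.1064,.07,66.9)
E
```

```text
time: 9.15
eef_pos: [0.5554, -0.105, 0.0725]
tcp_rot: [0.835, 0.551, -0.0, -0.0]
contact_force: [0.1, -0.5, -0.5]
opening: 0.175
tcp [ 0.5554 -0.105   0.0725] az 66.86749128528295 zax [-0.0005  0.0002 -1.    ] open 0.17508392126285277 F [ 0.1354 -0.4602 -0.5318] t 9.15
shift [-0.0018 -0.0005  0.0025]
dr [-0.0006  0.     -0.0006]
```

```bash
python3 -m jog '[{"grip":1,"xyz":[0,0,0.001],"dr":[0,0,0]},{"grip":1,"xyz":[0,0,0.002],"dr":[0,0,0]},{"grip":1,"xyz":[0,0,0.003],"dr":[0,0,0]},{"grip":1,"xyz":[0,0,0.003],"dr":[0,0,0]}]'
```

```text
time: 9.48
eef_pos: [0.5559, -0.1052, 0.0702]
tcp_rot: [0.835, 0.551, 0.0, 0.0]
contact_force: [-0.3, 0.1, -0.1]
opening: 0.175
```

```bash
python3 -m jog '[{"grip":1,"xyz":[0,0,0.0015],"dr":[0,0,0]},{"grip":0.6,"xyz":[0,0,0.0015],"dr":[0,0,0]},{"grip":0.4,"xyz":[0,0,0.0015],"dr":[0,0,0]},{"grip":0.2,"xyz":[0,0,0.0015],"dr":[0,0,0]},{"grip":0,"xyz":[0,0,0],"dr":[0,0,0]},{"grip":0,"xyz":[0,0,-0.005],"dr":[0,0,0]},{"grip":0,"xyz":[0,0,-0.025],"dr":[0,0,0]},{"grip":0,"xyz":[0,0,-0.06],"dr":[0,0,0]},{"grip":0,"xyz":[0,0,-0.1],"dr":[0,0,0]},{"grip":0,"xyz":[0,0,-0.125],"dr":[0,0,0]},{"grip":0,"xyz":[0,0,-0.13],"dr":[0,0,0]},{"grip":0,"xyz":[0,0,-0.13],"dr":[0,0,0]}]'
python3 - <<'E'
from h import *
P,im=snap("wrist","wrist9.png"); print(P)
go(.449,.214,.22,6.8)
E
```

```text
time: 10.48
eef_pos: [0.5571, -0.1056, 0.2033]
tcp_rot: [0.835, 0.551, 0.002, 0.003]
contact_force: [0.6, -0.5, -0.7]
opening: 1.0
(array([ 0.5571, -0.1056,  0.2033]), array([0.8345, 0.551 , 0.0019, 0.0026]))
tcp [ 0.5558 -0.1052  0.2007] az 66.86262728243172 zax [ 0.0017 -0.0007 -1.    ] open 0.9995791372140329 F [-0.3994  0.4179  0.3059] t 10.5333
shift [ 0.2515 -0.2236 -0.0197]
dr [ 0.0016 -0.001   1.0483]
```

View pics/wrist9.png

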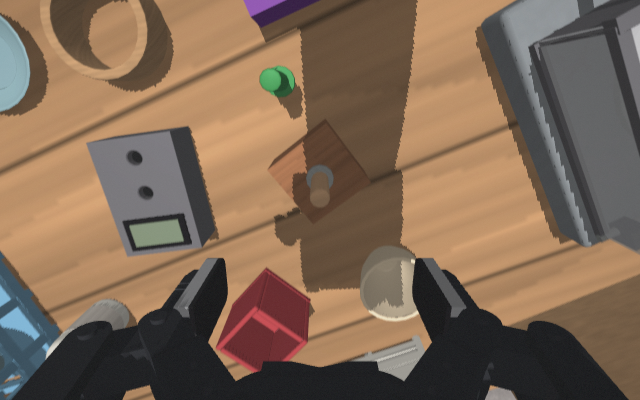

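```bash
python3 -m jog '[{"grip":0,"xyz":[0.01,-0.009,-0.005],"dr":[0,0,0.05]},{"grip":0,"xyz":[0.035,-0.03,-0.01],"dr":[0,0,0.15]},{"grip":0,"xyz":[0.06,-0.053,-0.02],"dr":[0,0,0.26]},{"grip":0,"xyz":[0.087,-0.077,-0.02],"dr":[0,0,0.37]},{"grip":0.2,"xyz":[0.114,-0.101,-0.02],"dr":[0,0,0.48]},{"grip":0.4,"xyz":[0.141,-0.125,-0.02],"dr":[0,0,0.59]},{"grip":0.5,"xyz":[0.168,-0.149,-0.02],"dr":[0,0,0.7]},{"grip":0.55,"xyz":[0.195,-0.173,-0.02],"dr":[0,0,0.81]},{"grip":0.55,"xyz":[0.22,-0.196,-0.02],"dr":[0,0,0.91]},{"grip":0.55,"xyz":[0.24,-0.215,-0.02],"dr":[0,0,1.0]},{"grip":0.55,"xyz":[0.251,-0.2236,-0.02],"dr":[0,0,1.048]},{"grip":0.55,"xyz":[0.251,-0.2236,-0.02],"dr":[0,0,1.048]}]'
python3 -m jog '[{"grip":0.55,"xyz":[0,0,0],"dr":[0,0,0]},{"grip":0.55,"xyz":[0,0,0],"dr":[0,0,0]}]'
python3 - <<'E'
from h import *
P,im=snap("wrist","wrist10.png"); print(P)
go(.449,.214,.22,6.8)
E
```

```text
time: 11.53
eef_pos: [0.4461, 0.2156, 0.217]
tcp_rot: [0.998, 0.061, -0.003, 0.0]
contact_force: [-0.1, 0.1, 0.2]
opening: 0.45
time: 11.7
eef_pos: [0.448, 0.2129, 0.2182]
tcp_rot: [0.998, 0.06, -0.001, 0.0]
contact_force: [-0.5, -0.8, 0.4]
opening: 0.449
(array([0.448 , 0.2129, 0.2182]), array([ 0.9982,  0.0598, -0.0014,  0.0005]))
tcp [0.4484 0.2127 0.2186] az 6.800140311460291 zax [-0.0021 -0.0009 -1.    ] open 0.45329514940662047 F [-0.5431 -0.255  -0.0174] t 11.75
shift [ 0.0008 -0.0012 -0.0014]
dr [0.0006 0.0022 0.    ]
```

View pics/wrist10.png

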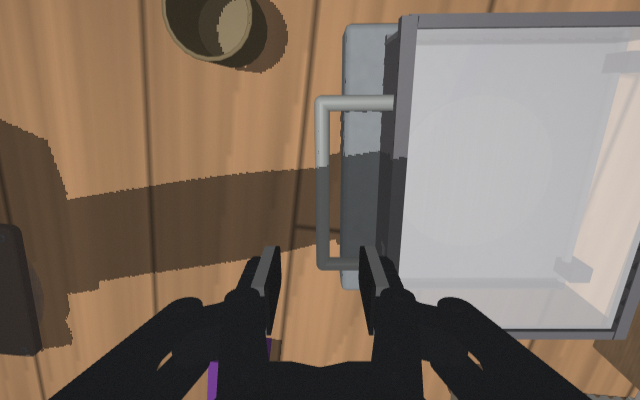

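Run:
```python
from h import *
P=(np.array([.448,.2129,.2182]),np.array([0.9982,0.0598,-.0014,.0005]))
r=R.from_quat(P[1])
for uv in [(323,103),(322.3,183),(322,263)]:
    h=onz("wrist",uv,.102,P); print(h,r.inv().apply(h-P[0]))
```

```text
[0.4411 0.2826 0.102 ] [ 0.0018 -0.0702  0.1161]
[0.4483 0.2194 0.102 ] [ 0.0014 -0.0065  0.1162]
[0.4572 0.1453 0.102 ] [0.0014 0.0681 0.1163]
```

```bash
python3 -m jog '[{"grip":0.6,"xyz":[0.001,-0.001,0.015],"dr":[0,0,0]},{"grip":0.6,"xyz":[0.001,-0.001,0.045],"dr":[0,0,0]},{"grip":0.6,"xyz":[0.001,-0.001,0.075],"dr":[0,0,0]},{"grip":0.6,"xyz":[0.001,-0.001,0.1],"dr":[0,0,0]},{"grip":0.6,"xyz":[0.001,-0.001,0.118],"dr":[0,0,0]},{"grip":0.6,"xyz":[0.001,-0.001,0.128],"dr":[0,0,0]},{"grip":0.6,"xyz":[0.001,-0.001,0.132],"dr":[0,0,0]},{"grip":0.6,"xyz":[0.001,-0.001,0.132],"dr":[0,0,0]}]'
python3 - <<'E'
from h import *
P,im=snap("wrist","wrist11.png"); print(P)
go(.449,.214,.22,6.8)
E
```

```text
time: 12.42
eef_pos: [0.4494, 0.214, 0.0872]
tcp_rot: [0.998, 0.059, -0.001, 0.0]
contact_force: [-0.4, 0.3, -0.1]
opening: 0.399
(array([0.4494, 0.214 , 0.0872]), array([ 0.9983,  0.059 , -0.0007,  0.0002]))
tcp [0.4501 0.2144 0.0883] az 6.775724612694391 zax [ 0.0005  0.0001 -1.    ] open 0.39976637936653986 F [ 0.3464  0.7217 -0.0109] t 12.4667
shift [-0.0011  0.0002 -0.1317]
dr [-0.     -0.0005 -0.0004]
```

View pics/wrist11.png

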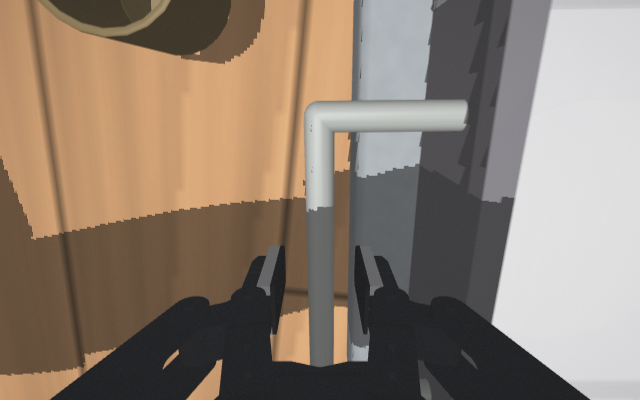

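```bash
python3 -m jog '[{"grip":0.6,"xyz":[0,0,0.003],"dr":[0,0,0]},{"grip":0.8,"xyz":[0,0,0.004],"dr":[0,0,0]},{"grip":1,"xyz":[0,0,0.004],"dr":[0,0,0]},{"grip":1,"xyz":[0,0,0.004],"dr":[0,0,0]},{"grip":1,"xyz":[0,0,0.004],"dr":[0,0,0]},{"grip":1,"xyz":[0,0,0.004],"dr":[0,0,0]}]' 30
python3 - <<'E'
from h import *
go(.449,.214,.22,6.8)
s=ctrl.get_state()
L=.260;a0=np.arctan2(50,255)
p0=s["eef_pos"]; 
for th in (0,.1,.2,.3,.4,.5,.6,.7,.8,.9,.96,1.02,1.08,1.12):
    dx=L*(np.cos(a0)-np.cos(a0+th)); dz=L*(np.sin(a0+th)-np.sin(a0)); print(th,"tool x %.4f z %.4f"%(dx,-dz), "world",p0+[dx*np.cos(.1187),dx*np.sin(.1187),dz])
E
```

```text
time: 12.97
eef_pos: [0.4494, 0.2148, 0.0841]
tcp_rot: [0.998, 0.06, 0.0, 0.0]
contact_force: [-1.4, -0.3, 0.1]
opening: 0.128
tcp [0.4494 0.2148 0.0841] az 6.845229645422773 zax [ 0.0002 -0.0001 -1.    ] open 0.12792395394849224 F [-1.3963 -0.283   0.0948] t 12.9667
shift [-0.0005  0.0008 -0.1359]
dr [ 0.0001 -0.0002  0.0008]
0 tool x 0.0000 z -0.0000 world [0.4494 0.2148 0.0841]
0.1 tool x 0.0063 z -0.0252 world [0.4557 0.2155 0.1094]
0.2 tool x 0.0150 z -0.0497 world [0.4644 0.2166 0.1338]
0.3 tool x 0.0262 z -0.0732 world [0.4754 0.2179 0.1573]
0.4 tool x 0.0396 z -0.0954 world [0.4888 0.2195 0.1796]
0.5 tool x 0.0552 z -0.1162 world [0.5043 0.2213 0.2003]
0.6 tool x 0.0728 z -0.1353 world [0.5217 0.2234 0.2195]
0.7 tool x 0.0922 z -0.1526 world [0.541  0.2257 0.2367]
0.8 tool x 0.1133 z -0.1679 world [0.5619 0.2282 0.252 ]
0.9 tool x 0.1357 z -0.1809 world [0.5842 0.2309 0.2651]
0.96 tool x 0.1498 z -0.1877 world [0.5982 0.2325 0.2718]
1.02 tool x 0.1642 z -0.1936 world [0.6125 0.2342 0.2777]
1.08 tool x 0.1790 z -0.1986 world [0.6272 0.236  0.2827]
1.12 tool x 0.1890 z -0.2014 world [0.6371 0.2372 0.2856]
```

```bash
python3 -m jog '[{"grip":1,"xyz":[0.001,0,-0.006],"dr":[0,0,0]},{"grip":1,"xyz":[0.003,0,-0.0135],"dr":[0,0,0]},{"grip":1,"xyz":[0.0063,0,-0.0252],"dr":[0,0,0]},{"grip":1,"xyz":[0.0105,0,-0.0377],"dr":[0,0,0]},{"grip":1,"xyz":[0.015,0,-0.0497],"dr":[0,0,0]},{"grip":1,"xyz":[0.0205,0,-0.0617],"dr":[0,0,0]},{"grip":1,"xyz":[0.0262,0,-0.0732],"dr":[0,0,0]},{"grip":1,"xyz":[0.0328,0,-0.0846],"dr":[0,0,0]},{"grip":1,"xyz":[0.0396,0,-0.0954],"dr":[0,0,0]},{"grip":1,"xyz":[0.0396,0,-0.0954],"dr":[0,0,0]},{"grip":1,"xyz":[0.0396,0,-0.0954],"dr":[0,0,0]}]'
python3 - <<'E'
from h import *
P,im=snap("wrist","wrist12.png"); print(P)
go(.541,.2257,.2367,6.8)
E
```

```text
time: 13.88
eef_pos: [0.4875, 0.2197, 0.1816]
tcp_rot: [0.998, 0.06, -0.003, -0.0]
contact_force: [-9.5, -0.5, 3.8]
opening: 0.127
(array([0.4875, 0.2197, 0.1816]), array([ 0.9982,  0.0596, -0.0026, -0.    ]))
tcp [0.4872 0.2196 0.181 ] az 6.830913450007141 zax [-0.0058 -0.0004 -1.    ] open 0.1219802956658406 F [-9.4826 -0.0631  2.644 ] t 13.9333
shift [ 0.0538  0.0003 -0.056 ]
dr [-0.0003  0.0058  0.0005]
```

View pics/wrist12.png

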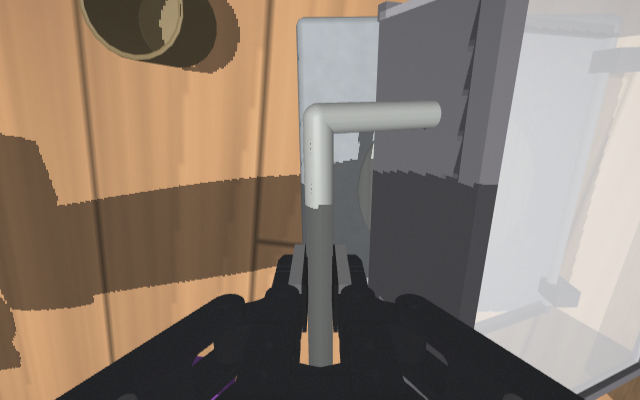

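```bash
python3 -m jog '[{"grip":1,"xyz":[0.002,0,-0.005],"dr":[0,0,0]},{"grip":1,"xyz":[0.006,0,-0.0105],"dr":[0,0,0]},{"grip":1,"xyz":[0.014,0,-0.0208],"dr":[0,0,0]},{"grip":1,"xyz":[0.0225,0,-0.0306],"dr":[0,0,0]},{"grip":1,"xyz":[0.0317,0,-0.0399],"dr":[0,0,0]},{"grip":1,"xyz":[0.041,0,-0.0488],"dr":[0,0,0]},{"grip":1,"xyz":[0.051,0,-0.0572],"dr":[0,0,0]},{"grip":1,"xyz":[0.0614,0,-0.0652],"dr":[0,0,0]},{"grip":1,"xyz":[0.072,0,-0.0725],"dr":[0,0,0]},{"grip":1,"xyz":[0.072,0,-0.0725],"dr":[0,0,0]},{"grip":1,"xyz":[0.072,0,-0.0725],"dr":[0,0,0]}]'
python3 - <<'E'
from h import *
P,im=snap("wrist","wrist13.png"); print(P)
go(.5619,.2282,.252,6.8)
E
```

```text
time: 14.85
eef_pos: [0.5618, 0.2291, 0.2567]
tcp_rot: [0.998, 0.06, 0.002, -0.001]
contact_force: [-6.5, 3.6, 6.8]
opening: 0.128
(array([0.5618, 0.2291, 0.2567]), array([ 0.9982,  0.0595,  0.0022, -0.0013]))
tcp [0.5615 0.2291 0.2565] az 6.8332328768463 zax [ 0.0036  0.0027 -1.    ] open 0.12530766821734163 F [-5.6172  1.449   7.7155] t 14.9
shift [0.0003 0.0009 0.0045]
dr [-0.0022 -0.0039  0.0006]
```

View pics/wrist13.png

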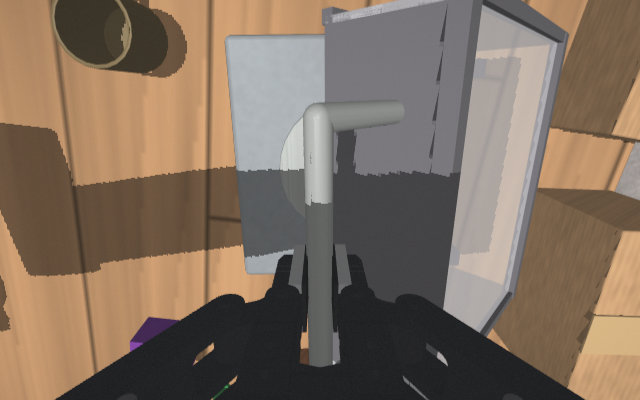

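```bash
python3 -m jog '[{"grip":1,"xyz":[0.004,0,-0.006],"dr":[0,0,0]},{"grip":1,"xyz":[0.0095,0,-0.0095],"dr":[0,0,0]},{"grip":1,"xyz":[0.021,0,-0.0155],"dr":[0,0,0]},{"grip":1,"xyz":[0.0326,0,-0.0211],"dr":[0,0,0]},{"grip":1,"xyz":[0.0445,0,-0.0263],"dr":[0,0,0]},{"grip":1,"xyz":[0.0565,0,-0.0307],"dr":[0,0,0]},{"grip":1,"xyz":[0.0665,0,-0.0342],"dr":[0,0,0]},{"grip":1,"xyz":[0.0745,0,-0.0362],"dr":[0,0,0]},{"grip":1,"xyz":[0.0745,0,-0.0362],"dr":[0,0,0]},{"grip":1,"xyz":[0.0745,0,-0.0362],"dr":[0,0,0]}]'
python3 - <<'E'
from h import *
P,im=snap("scene","scene14.png"); print(P)
snap("wrist","wrist14.png")
go(.6371,.2372,.2856,6.8)
E
```

```text
time: 15.73
eef_pos: [0.6359, 0.2383, 0.2907]
tcp_rot: [0.998, 0.06, 0.002, -0.002]
contact_force: [-0.8, 4.8, 2.7]
opening: 0.121
(array([0.6359, 0.2383, 0.2907]), array([ 0.9982,  0.0596,  0.0021, -0.0016]))
tcp [0.6356 0.2382 0.2907] az 6.844894445432946 zax [ 0.0039  0.0032 -1.    ] open 0.12353623630598558 F [-1.514   5.5633  2.961 ] t 15.8333
shift [0.0014 0.0012 0.0051]
dr [-0.0027 -0.0043  0.0008]
```

View pics/scene14.png

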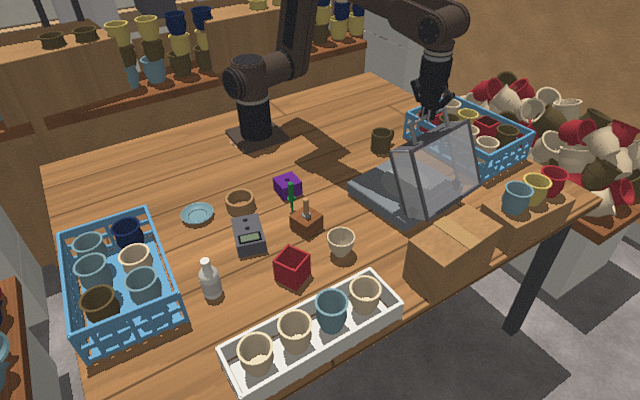

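View pics/wrist14.png

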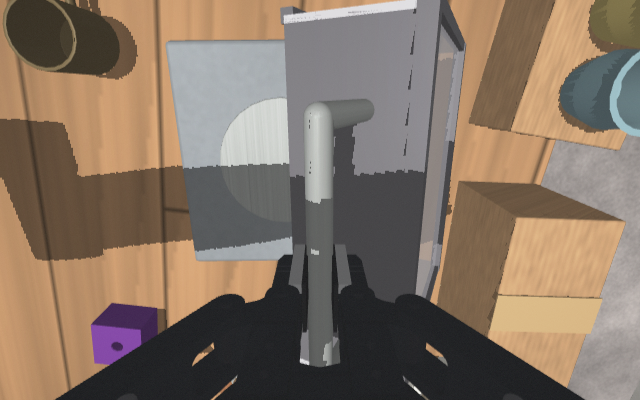

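```bash
cat > ang.py <<'E'
from h import *
from scipy.optimize import least_squares
pts=np.array([[.4494,.2148,.0841],[.4872,.2196,.181],[.5615,.2291,.2565],[.6356,.2382,.2907]])
u=np.array([np.cos(.1187),np.sin(.1187)])
s=pts[:,:2]@u;z=pts[:,2]
f=least_squares(lambda c:np.hypot(s-c[0],z-c[1])-.26,[s[0]+.255,.034]);c=f.x
print("centre rel first",c-[s[0],z[0]],"res",f.fun)
A=lambda S,Z:np.arctan2(Z-c[1],c[0]-S)
a0=A(s[0],z[0]);print("a0",a0,"th",A(s,z)-np.arctan2(50,255), A(s,z)-a0)
st=ctrl.get_state();p=st["eef_pos"];print("now",A(p[:2]@u,p[2])-np.arctan2(50,255),A(p[:2]@u,p[2])-a0,st["contact_force"])
E
python3 ang.py
```

```text
centre rel first [ 0.2563 -0.0443] res [ 0.0001 -0.0001 -0.0002  0.0002]
a0 0.1713288104727319 th [-0.0223  0.3809  0.793   1.1102] [0.     0.4032 0.8153 1.1325]
now 1.1101041372663314 1.1323973196495447 [-1.514   5.5633  2.961 ]
```

```bash
python3 -m jog '[{"grip":1,"xyz":[-0.005,0,0.0015],"dr":[0,0,0]},{"grip":1,"xyz":[-0.013,-0.0005,0.004],"dr":[0,0,0]},{"grip":1,"xyz":[-0.0247,-0.001,0.0078],"dr":[0,0,0]},{"grip":1,"xyz":[-0.035,-0.001,0.0118],"dr":[0,0,0]},{"grip":1,"xyz":[-0.0445,-0.001,0.0161],"dr":[0,0,0]},{"grip":1,"xyz":[-0.0533,-0.001,0.0205],"dr":[0,0,0]},{"grip":1,"xyz":[-0.0645,-0.001,0.0267],"dr":[0,0,0]},{"grip":1,"xyz":[-0.073,-0.001,0.032],"dr":[0,0,0]},{"grip":1,"xyz":[-0.0775,-0.001,0.0348],"dr":[0,0,0]},{"grip":1,"xyz":[-0.0775,-0.001,0.0348],"dr":[0,0,0]},{"grip":1,"xyz":[-0.0775,-0.001,0.0348],"dr":[0,0,0]},{"grip":1,"xyz":[-0.0775,-0.001,0.0348],"dr":[0,0,0]}]'
python3 ang.py
python3 - <<'E'
from h import *
snap("scene","scene15.png");snap("wrist","wrist15.png");snap("top","top15.png"); print(ctrl.get_state())
t=cv2.imread("pics/scene15.png");w=cv2.imread("pics/wrist15.png")
cv2.imwrite("pics/c15.png",np.hstack([cv2.resize(t[80:240,270:500],(460,320)),cv2.resize(w[80:400,160:480],(320,320))]))
E
python3 ang.py|tail -1
```

```text
time: 16.83
eef_pos: [0.5578, 0.2281, 0.254]
tcp_rot: [0.998, 0.059, 0.0, 0.001]
contact_force: [-1.9, -1.6, 2.3]
opening: 0.127
centre rel first [ 0.2563 -0.0443] res [ 0.0001 -0.0001 -0.0002  0.0002]
a0 0.1713288104727319 th [-0.0223  0.3809  0.793   1.1102] [0.     0.4032 0.8153 1.1325]
now 0.7754349570788018 0.7977281394620153 [-1.9341 -1.5905  2.3107]
{'time': 16.9833, 'qpos': array([ 0.2205,  0.1114,  1.738 , -0.0012,  1.2917,  0.102 ]), 'dq': array([-0.0008, -0.0013,  0.0035,  0.0011, -0.002 ,  0.0006]), 'joint_efforts': array([  0.4249, -31.3028, -28.3431,   0.3543,  -0.6155,   0.0982]), 'eef_pos': array([0.5577, 0.2281, 0.254 ]), 'tcp_rot': array([0.9982, 0.0594, 0.0003, 0.0006]), 'contact_force': array([-1.5451, -2.6147,  3.8945]), 'wrist_torque': array([-0.3267,  0.3099,  0.0627]), 'opening': 0.12422626210809992}
now 0.7752171079556323 0.7975102903388458 [-1.5451 -2.6147  3.8945]
```

View pics/c15.png

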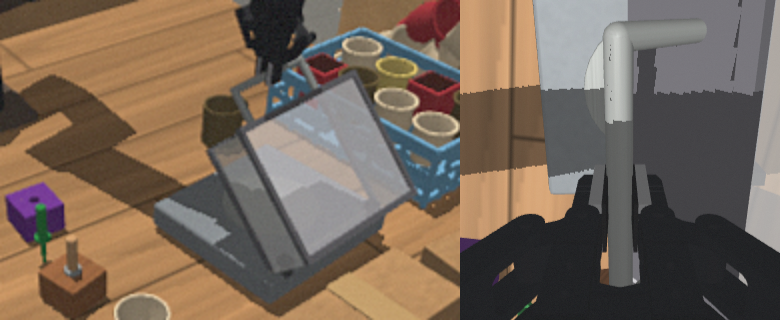

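View pics/top15.png

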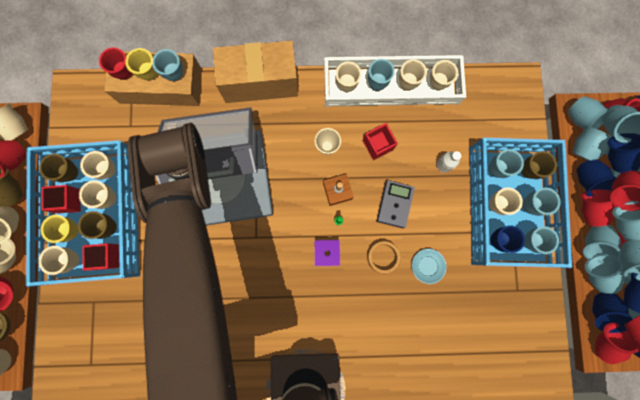

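```bash
python3 -c "
from plant import ctrl
print(ctrl.sign_off())"
```

```text
the job is handed in; nothing more can be done
None
```

The job is done and handed in after about 17 s of the 54 s allowed. `sign_off` gave no verdict, and I had no direct reading of the button or hood joints, so the values below are worked out from forces, poses and pictures.

- **Zero button:** I pressed it fully in with the stylus while the hood was shut. The wrist force was 4.4 N at first, then 14.8 N once the button had bottomed. The other button was never touched.
- **Stylus:** It is back in the wooden block and released. The last pictures show it upright with its collar at the block's top.
- **Hood:** I took it by the bar and raised it to about 1.11–1.13 rad. It is now held at about 0.78–0.80 rad, which is 9–11 degrees below the balance point. The arm is still, the bar is gripped and the wrist force is about 5 N.
- **Goods:** In the last top picture, the goods in view, the green look-alike and the purple block are where they were at the start. The arm hides the mug there, but the scene and wrist pictures show it standing.

**Disagreements:**
- **Hinge position:** My first estimate was about 6 mm too low in height, which put 7–10 N on the bar during the lift. I corrected this with a circle fitted to the measured path (0.2 mm residual).
- **Hood angle:** Because of that correction, the hood angle is uncertain by about 0.02 rad.
- **Button hole:** The camera estimates of its position varied by about 2 mm, within the 4 mm of play.

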